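# Clip a handle tube into the riveting cradle

## Task

Lay the suitcase handle tube flat in the two V-notches of the iron cradle with its long black end away from the cradle's end fence, setting it down rather than dropping it, and let go. Then swing the sprung clamp over and press it down until its jaw snaps under the tube and it stays fully home. Leave the mallet, the tin and the brass caps where they are.

Things in the scene. Friction and masses are not known exactly. Their poses are not given: they have to be found in the camera images.
- tube: Loose round aluminium tube, 22 mm diameter, bare for 136 mm, with square black plastic ends, both 28 x 28 mm across: a long one (45 mm) at its +x end, a short one (12 mm) at -x; 193 mm overall, about 0.25 kg. Origin on the axis midway along the bare part; x along the axis to the long end. It lies on its square ends, axis level, 14 mm up.
- long_end (a point): Outer end face of the tube's long end piece, on the axis, 113 mm from the tube's origin.
- cradle: Fixed dark iron cradle plate, 170 mm (x) by 210 mm (y, -100 to +110), 12 mm thick; origin on the table under it, z up. Two steel 90 degree V-notches (14 mm thick along y, 58 mm tall, 48 mm wide at the mouth) stand at x = -30, y = -55 and +55 mm; a tube in them lies along y, axis 50 mm above the table. The clamp is hinged on the +x side.
- seat (a point): Where the tube's origin belongs when laid in the notches: cradle x -30, y 0, z 50 mm; axes as the cradle's (the seated tube's x axis points along this y). Tube can shift about 6 mm either way along y.
- clamp_hinge (a point): Clamp's hinge axis: cradle x 45, y 0, z 67 mm; it runs along the cradle's y, between two cheeks (x 31 to 59, y within 24 mm) that rise to 76 mm. Axes as the cradle's.
- clamp (a joint): Clamp arm's angle, rad: 0 = closed, level over the tube towards cradle -x; 1.57 = straight up; more = leaning back to +x; stop at 2.6. The hinge is stiff (0.13 N m): the arm stays where left. Coming down, its jaw meets the tube near 0.3; about 10 N on the pad makes it snap under the tube, home at about 0.
- jaw (a joint): Angle of the sprung jaw on the arm's underside, rad: 0 = at rest (also when snapped under the tube), about 0.2 as the tube forces it aside. The jaw is pivoted 94 mm from the clamp's hinge and hangs 33 mm below the hinge level when closed.
- clamp_pad (a point): Middle of the rubber press pad's outer face (top when closed), 112 mm from the hinge axis. Its axes turn with the arm: x towards the hinge, z out of the face. The arm is a bar 24 mm wide, 12 mm thick (hinge axis at mid-thickness); the pad, 40 mm wide and 12 mm thick, is its end, 100 to 130 mm from the hinge.
- fence (a point): Top middle of the upright end fence: a plate 50 mm wide, 8 mm thick, 70 mm high across the tube line at cradle y = -90 to -98 mm. Only the short end fits between notch and fence, so the long end must point to +y.
- mallet: Bystander: grey rubber mallet lying flat, head 54 x 100 x 56 mm, handle 180 mm along -x. Origin on the table under the inner face of the head.
- tin: Bystander: open copper rivet tin, 76 mm across, 48 mm tall, origin under its centre.
- cap_a: Bystander: tarnished brass corner cap for a case, 60 mm each way, origin under its centre.
- cap_b: Bystander: the other brass corner cap, alike.
There are look-alikes about, which are no part of the job. What is meant by the tube is not red, and is the smaller of those in its own colour.

How it is judged:
On the way:
1. the tube is laid in both notches, long end away from the fence, and let go, with the clamp still open (x of tube in the frame of seat between -0.007 and 0.007 m and y of tube in the frame of seat between -0.01 and 0.01 m and z of tube in the frame of seat between -0.006 and 0.006 m and y of long_end in the frame of seat above 0.08 m and angle between the x axis of tube and the y axis of seat, either way round below 0.08 rad and value of joint clamp above 0.6 rad and contact force between the fingers and tube below 0.3 N), for 0.2 s.
At the end, for the whole second after the job is handed in: The tube lies still in both notches (origin within 7 mm across, 10 mm along and 6 mm in height of the seat, axis within 0.08 rad), long end away from the fence, let go, and the clamp is snapped home on it: clamp below 0.07 rad with its jaw back at rest (below 0.08 rad) (x of tube in the frame of seat between -0.007 and 0.007 m and y of tube in the frame of seat between -0.01 and 0.01 m and z of tube in the frame of seat between -0.006 and 0.006 m and y of long_end in the frame of seat above 0.08 m and angle between the x axis of tube and the y axis of seat, either way round below 0.08 rad and value of joint clamp below 0.07 rad and value of joint jaw below 0.08 rad and linear speed of tube below 0.02 m/s and contact force between the fingers and tube below 0.3 N); the robot touches nothing.
It fails at once if the mallet is moved more than 30 mm (distance of mallet from where it was at the start of the episode above 0.03 m).
It fails at once if the rivet tin is moved more than 30 mm (distance of tin from where it was at the start of the episode above 0.03 m).
It fails at once if the brass cap is moved more than 30 mm (distance of cap_a from where it was at the start of the episode above 0.03 m).
It fails at once if the other brass cap is moved more than 30 mm (distance of cap_b from where it was at the start of the episode above 0.03 m).
It fails at once if the tube is dropped into the cradle from more than about 25 mm (horizontal distance between tube and seat below 0.08 m and z of tube in the frame of seat above 0.005 m and contact force between the fingers and tube below 0.1 N and linear speed of tube above 0.6 m/s).
It also fails if it takes over 56 s, if anything falls off the work surface, if the arm or the gripper's body presses on something with over 40 N, if the wrist force passes 120 N, or if a joint passes its speed limit or range.

## Robot

A 7-joint arm with a two-finger parallel gripper is mounted at the origin on the work surface. World frame = base frame: x ahead of the robot, y to its left, z up, the work surface at z = 0. Lengths are in m, angles in rad, forces in N, time in s.
With the tool pointing down it reaches from about 0.4 to 0.875 m from the base axis. Payload 6.5 kg.
Tool frame: the origin (TCP) lies between the finger pads; the fingertips stand 11 mm ahead of it and the grasp point (between the pads) lies 8 mm behind it (finger_overhang is the distance from the TCP to the fingertips, in m); z points along the fingers, y is the line along which they close (so a half turn about z gives the same grasp; the last joint's range is limited). The gripper opens to 85 mm and grips with 20 to 120 N. Pads are 22 mm wide; open, the fingers measure 114 mm over their backs; the gripper's body (76 mm by 85 mm) begins 54 mm behind the grasp point. The pads swing forward as they close: fully open they stand 13 mm farther back than shut.
Start: joints at [-1.292, 0.536, -0.004, 1.538, 0.003, 1.067, -0.071], TCP at [0.22, 0.612, 0.242] pointing down, gripper open.
Joint ranges: [-2.7, 2.7], [-0.37, 2.16], [-1.27, 1.26], [0.24, 2.4], [-1.31, 4.45], [0.19, 1.91], [-2.76, 2.76]. Speed limits (rad/s): [2.39, 2.39, 3.14, 3.14, 3.14, 3.14, 3.14].

## Interface

Orientations are given as a unit quaternion [w, x, y, z].
In Python, from bench import observe, capture, sign_off, finger_overhang gives the robot as it stands. The module is installed in compiled form; this text tells all that it offers.
- The arm moves only by the shell command python3 -m crank 'ROWS'. ROWS is JSON, a list of rows, each a list of 5 numbers: the shift along the tool's x, y, z in units of 200 mm (1.0 is 200 mm), then the turn about the tool's z in units of 180 degrees (1.0 is 180 degrees), then the opening, from -1 (shut) to 1 (fully open). In form: [[tx, ty, tz, twist, claw], ...]. A call has exactly 8 rows; each row is the pose to reach, as a shift and turn from the pose commanded when the call began, along the tool's axes at that moment, turning the shorter way round; what a row does not reach only later rows make up. A row lasts 1/8 s, in which the tool goes at most 62.5 mm and 10.7 degrees, less where a joint would pass 70% of its speed; a pose out of reach is approached as far as the arm can. A call with a number of a shift or a turn outside -1 to 1 is refused whole. A call with a gripper value outside its range is refused whole. The fingers move at their own pace and stop on an object; the grip force is fixed at half the most. Time passes only in rows, so rows that repeat a pose let the fingers close, or fill a call up. It gives the time, the measured TCP pose, the force, the opening and the grip force at its end, in the units of the state.
- observe(): the state, without advancing time (a new reading comes with each control period).
- capture(name): name is "side" or "top" or "wrist"; returns a dict with "frame" (480x640x3 uint8, red, green, blue), "fx", "fy", "cx", "cy" (pixels), "rvec" (rotation vector, rad) and "tvec" (3), from world to camera coordinates, as OpenCV has them. Camera axes: x right, y down, z forward; pixel columns grow to the right and rows downward; lengths in m; the calibration is good to about 2 mm. The wrist camera is an equidistant fisheye: a pixel r from the principal point sees the ray r / f radians off the axis. A picture is of the moment at which its call begins. There is no depth.
- sign_off(): hands the job in; it is judged then, once.
The state is a dict: "time": time; "qpos": joint angles; "joint_vel": joint speeds; "effort": joint torques, N m; "tcp_pos": TCP position; "tool_rot": TCP orientation; "force": force on the tool from outside, world axes, zero at the start; "moment": the same for the moment, N m; "grip_width": opening from 0.0 (shut) to 1.0 (fully open); "grip_force": force on a finger pad.
Only numpy, scipy, OpenCV 4.12 (cv2) and the standard library are available. Lean on these libraries where they do the work, as an engineer would, in place of code of your own. Each camera call takes 0.05 s, during which the arm holds its last target. There are 200 camera calls.

## Working session

There is one attempt and no reset: what is moved stays moved. The work goes in short steps, Python scripts to look and compute and a shell command to move; the robot and the scene stay as the last step left them, time stands still between calls to the robot, and variables do not carry over. Pictures are saved under pics/ and viewed, at most 10 in all, crops included, and the job is handed in when it is done.

```bash
mkdir -p pics
cat > h.py <<'E'
import numpy as np, cv2
from bench import observe, capture
from scipy.spatial.transform import Rotation as R
def snap(cam,name=None):
    c=capture(cam)
    if name: cv2.imwrite(f'pics/{name}.png',c['frame'][:,:,::-1])
    return c
def ray(c,u,v,fish=False):
    x=(u-c['cx'])/c['fx'];y=(v-c['cy'])/c['fy']
    if fish:
        r=np.hypot(x,y);s=np.sin(r)/max(r,1e-9);d=np.array([x*s,y*s,np.cos(r)])
    else: d=np.array([x,y,1.])
    M=R.from_rotvec(np.ravel(c['rvec'])).as_matrix()
    return -M.T@np.ravel(c['tvec']),M.T@d
def onz(c,u,v,z,fish=False):
    o,d=ray(c,u,v,fish);return o+d*(z-o[2])/d[2]
def proj(c,P):
    M=R.from_rotvec(np.ravel(c['rvec'])).as_matrix()
    p=M@np.array(P,float)+np.ravel(c['tvec']);return c['fx']*p[0]/p[2]+c['cx'],c['fy']*p[1]/p[2]+c['cy']
def st():
    s=observe();q=np.array(s['tool_rot']);m=R.from_quat(q[[1,2,3,0]]).as_matrix()
    print('t',s['time'],'tcp',np.round(s['tcp_pos'],4),'\n',np.round(m,3),'\nF',np.round(s['force'],1),'w',s['grip_width'],'gf',s['grip_force'],'q',np.round(s['qpos'],3))
    return s,m
E
python3 - <<'E'
from h import *
import pickle
a={n:snap(n,n+'0') for n in('top','side','wrist')}
pickle.dump(a,open('a.pkl','wb'))
for n in a: o,d=ray(a[n],320,240); print(n,o,d,a[n]['fx'])
from bench import finger_overhang
print(finger_overhang);st()
E
```

```text
top [ 0.30734706 -0.03818235  1.26177143] [ 0.18667235  0.01176088 -0.98246197] 535.1833456785208
side [ 0.30636036 -0.72756412  0.87095733] [ 0.17729954  0.63893673 -0.74881597] 438.0649684763908
wrist [0.15195054 0.63654065 0.37404084] [ 0.27510982 -0.09297305 -0.95695578] 371.64829954431775
0.011
t 0.15 tcp [0.2196 0.6113 0.2416] 
 [[-0.941  0.338 -0.   ]
 [ 0.338  0.941 -0.001]
 [-0.    -0.001 -1.   ]] 
F [1.4 0.4 0.2] w 0.9992567219679147 gf 0.0 q [-1.292  0.537 -0.004  1.539  0.003  1.067 -0.071]
```

View pics/top0.png

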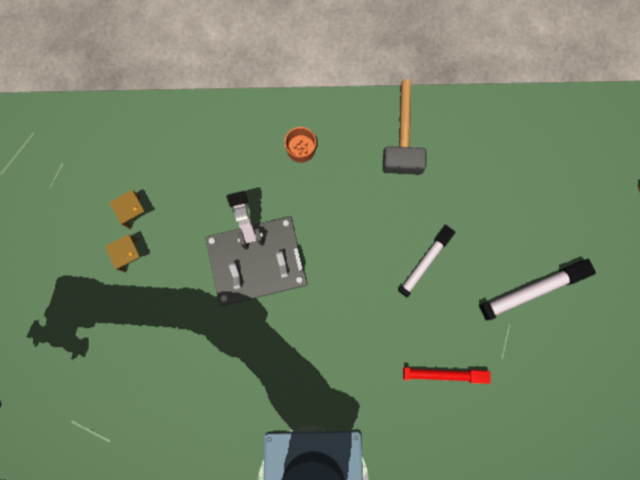

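View pics/side0.png

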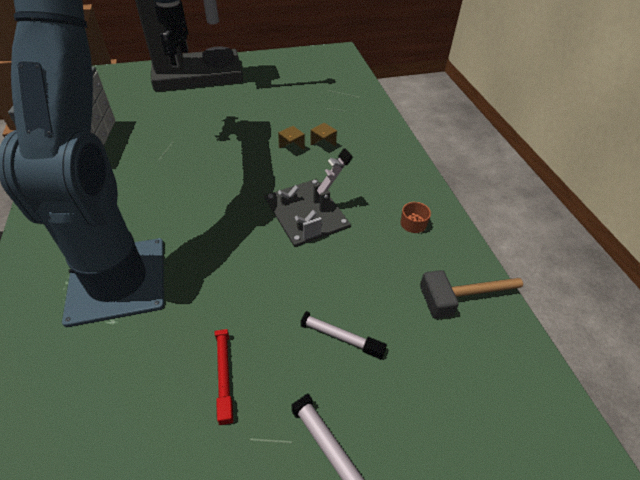

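The top view shows the small aluminium tube at about (428,260), with its long end at (447,234). The cradle is at (256,260), with the fence on its right (298,260) and the clamp leaning back, pad at (237,200). The big tube and the red one are the look-alikes.

Run:
```python
from h import *
import pickle
a=pickle.load(open('a.pkl','rb'));c=a['top'];f=c['frame'].astype(int);g=f.max(2)
sub=np.zeros(g.shape,bool);sub[215:305,390:465]=1
green=(f[:,:,1]>f[:,:,0]+12)&(f[:,:,1]>f[:,:,2]+5)
m=(sub&~green).astype(np.uint8)
n,l,s,ce=cv2.connectedComponentsWithStats(m);i=1+s[1:,4].argmax()
r=cv2.minAreaRect(np.argwhere(l==i)[:,::-1].astype(np.float32));print(r)
b=cv2.boxPoints(r);print([np.round(onz(c,*p,.014),3) for p in b])
w=((l==i)&(f.min(2)>110)).astype(np.uint8)
r2=cv2.minAreaRect(np.argwhere(w)[:,::-1].astype(np.float32));print('bare',r2,[np.round(onz(c,*p,.02),3) for p in cv2.boxPoints(r2)],onz(c,*r2[0],.02))
# cradle
sub[:]=0;sub[205:310,200:312]=1
m=(sub&~green).astype(np.uint8)
m=cv2.morphologyEx(m,cv2.MORPH_OPEN,np.ones((15,15)))
n,l,s,ce=cv2.connectedComponentsWithStats(m);print(s)
i=1+s[1:,4].argmax();r=cv2.minAreaRect(np.argwhere(l==i)[:,::-1].astype(np.float32))
b=[onz(c,*p,.012) for p in cv2.boxPoints(r)];print(r,np.round(b,4),np.mean(b,0),[np.linalg.norm(b[k]-b[k-1]) for k in range(4)])
cv2.imwrite('pics/crop0.png',np.hstack([cv2.resize(c['frame'][185:310,195:320,::-1],(400,400),interpolation=cv2.INTER_CUBIC),cv2.resize(c['frame'][210:310,380:480,::-1],(400,400),interpolation=cv2.INTER_CUBIC)]))
```

```text
((425.9306335449219, 260.54913330078125), (12.257356643676758, 81.07058715820312), 36.25383758544922)
[array([ 0.423, -0.201,  0.014]), array([ 0.577, -0.322,  0.014]), array([ 0.559, -0.344,  0.014]), array([ 0.406, -0.223,  0.014])]
bare ((423.1484680175781, 265.7402038574219), (9.440329551696777, 57.79579544067383), 36.46923828125) [array([ 0.43 , -0.213,  0.02 ]), array([ 0.539, -0.298,  0.02 ]), array([ 0.525, -0.316,  0.02 ]), array([ 0.417, -0.23 ,  0.02 ])] [ 0.47743962 -0.26368736  0.02      ]
[[     0      0    640    480 300726]
 [   208    219     96     88   6474]]
((256.2161865234375, 261.79730224609375), (80.2267074584961, 91.89903259277344), 80.53767395019531) [[0.5748 0.2524 0.012 ]
 [0.6077 0.0359 0.012 ]
 [0.4175 0.0065 0.012 ]
 [0.3864 0.2174 0.012 ]] [0.49662281 0.12805569 0.012     ] [np.float64(0.1916348533389835), np.float64(0.21904775260124001), np.float64(0.1924636972755075), np.float64(0.21320492190097515)]
```

View pics/crop0.png

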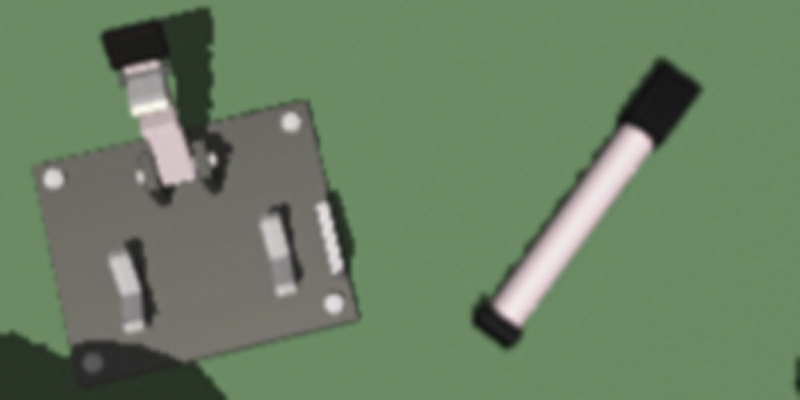

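Run:
```python
from h import *
import pickle
a=pickle.load(open('a.pkl','rb'));c=a['top']
px=[(37,165),(305,100),(358,318),(80,385)]
W=np.array([onz(c,195+u/3.2,185+v/3.2,.012)[:2] for u,v in px]);print(W)
L=np.array([(85,110),(85,-100),(-85,-100),(-85,110)])/1000.
def fit(L,W):
    lc,wc=L.mean(0),W.mean(0);H=(L-lc).T@(W-wc);th=np.arctan2(H[0,1]-H[1,0],H.trace())
    Rm=np.array([[np.cos(th),-np.sin(th)],[np.sin(th),np.cos(th)]]);t=wc-Rm@lc
    print('origin',t,'deg',np.degrees(th),'res mm',np.round(1000*(L@Rm.T+t-W),1).tolist());return Rm,t
Rm,t=fit(L,W)
print('seat',Rm@[-.03,0]+t,'hinge',Rm@[.045,0]+t)
for q in[(-.03,.055),(-.03,-.055)]: # notch tops centre
    u,v=proj(c,[*(Rm@q+t),.045]);print('notch crop px',(u-195)*3.2,(v-185)*3.2)
# pad black centroid
for u,v in[(135,45)]:print('pad z.12',onz(c,195+u/3.2,185+v/3.2,.12))
s,m=st();target=Rm@[-.03,0]+t
cam=np.array([-.068,.025,.132]);print('cam in tool',m.T@cam)
```

```text
[[0.55822203 0.24664086]
 [0.60407929 0.04699037]
 [0.4396592  0.00919919]
 [0.39463378 0.21174559]]
origin [0.50024256 0.12376515] deg 12.63834938090581 res mm [[0.9, 3.1], [1.0, -2.2], [-0.5, -1.6], [-1.4, 0.8]]
seat [0.47096944 0.11720126] hinge [0.54415223 0.13361099]
notch crop px 129.64276417264227 290.47129533213575
notch crop px 279.74551755082683 254.3130291302956
pad z.12 [0.61951102 0.1564294  0.12      ]
t 0.15 tcp [0.2196 0.6113 0.2416] 
 [[-0.941  0.338 -0.   ]
 [ 0.338  0.941 -0.001]
 [-0.    -0.001 -1.   ]] 
F [1.4 0.4 0.2] w 0.9992567219679147 gf 0.0 q [-1.292  0.537 -0.004  1.539  0.003  1.067 -0.071]
cam in tool [ 0.07242526  0.00036724 -0.13201306]
```

```bash
python3 -m crank '[[-0.1,-0.1,-0.05,0,1],[-0.25,-0.25,-0.1,0,1],[-0.4,-0.4,-0.15,0,1],[-0.55,-0.55,-0.2,0,1],[-0.7,-0.7,-0.2,0,1],[-0.85,-0.85,-0.2,0,1],[-1,-1,-0.2,0,1],[-1,-1,-0.2,0,1]]'
python3 -m crank '[[-0.1,-0.1,0,0.05,1],[-0.25,-0.25,0,0.1,1],[-0.4,-0.4,0,0.15,1],[-0.55,-0.55,0,0.2,1],[-0.7,-0.7,0,0.25,1],[-0.85,-0.85,0,0.3,1],[-1,-1,0,0.32,1],[-1,-1,0,0.32,1]]'
python3 - <<'E'
from h import *
import pickle
c=snap('wrist','w1');pickle.dump(c,open('w1.pkl','wb'));st();print(ray(c,320,240,True))
E
```

```text
time: 1.15
tcp_pos: [0.3421, 0.3526, 0.2822]
tool_rot: [0.0, 0.174, 0.985, -0.001]
force: [-1.3, 0.4, 0.4]
grip_width: 1.001
grip_force: 0.0
time: 2.15
tcp_pos: [0.4621, 0.0979, 0.2824]
tool_rot: [0.001, 0.627, 0.779, -0.0]
force: [-0.3, 0.2, -0.4]
grip_width: 0.996
grip_force: 0.0
t 2.2 tcp [0.4613 0.1    0.2822] 
 [[-0.218  0.976  0.   ]
 [ 0.976  0.218 -0.   ]
 [-0.     0.    -1.   ]] 
F [ 0.2 -0.  -0.6] w 0.9979678671947085 gf 0.0 q [-6.580e-01  1.850e-01  3.990e-01  1.967e+00 -8.500e-02  1.005e+00
 -1.000e-03]
(array([0.44672769, 0.16924871, 0.41485623]), array([ 0.0698695 , -0.28277269, -0.95663883]))
```

View pics/w1.png

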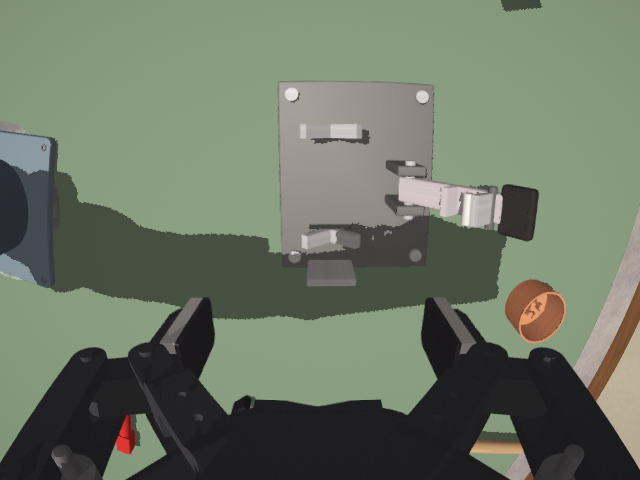

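The wrist view shows the cradle plate corners at (278,83), (434,87), (427,264) and (282,267). The fence is near (331,272), the notches at (331,131) and (331,238), and the clamp pad at (519,212).

```bash
cat >> h.py <<'E'
def fit(L,W):
    lc,wc=L.mean(0),W.mean(0);H=(L-lc).T@(W-wc);th=np.arctan2(H[0,1]-H[1,0],H.trace())
    Rm=np.array([[np.cos(th),-np.sin(th)],[np.sin(th),np.cos(th)]]);t=wc-Rm@lc
    print('origin',t,'deg',np.degrees(th),'res mm',np.round(1000*(L@Rm.T+t-W),1).tolist());return Rm,t
E
python3 - <<'E'
from h import *
import pickle
c=pickle.load(open('w1.pkl','rb'))
g=cv2.cvtColor(c['frame'],cv2.COLOR_RGB2GRAY)
P=np.array([(278,83),(434,87),(427,264),(282,267)],np.float32).reshape(-1,1,2)
P=cv2.cornerSubPix(g,P.copy(),(4,4),(-1,-1),(3,50,.01)).reshape(-1,2);print(P)
W=np.array([onz(c,u,v,.012,True)[:2] for u,v in P])
L=np.array([(-85,110),(85,110),(85,-100),(-85,-100)])/1000.
Rm,t=fit(L,W);print('seat',Rm@[-.03,0]+t)
Ri=Rm.T
# notch V bottoms/ mouth edges at z=.058
for u,v in[(302,126),(361,126),(331,127),(303,240),(359,238),(331,232)]:print((u,v),Ri@(onz(c,u,v,.058,True)[:2]-t))
print('fence top',[np.round(Ri@(onz(c,u,v,.07,True)[:2]-t),4) for u,v in[(307,262),(354,262)]])
# pad on plane through hinge: intersect ray with cradle plane y=0
for u,v in[(502,186),(537,190),(530,240),(500,234),(519,212)]:
    o,d=ray(c,u,v,True);o2=Ri@(o[:2]-t);d2=Ri@d[:2]
    k=-o2[1]/d2[1];print('pad y=0:',o2[0]+k*d2[0],o[2]+k*d[2])
E
```

```text
[[278.659     81.679276]
 [433.50214   85.12203 ]
 [425.0144   265.19086 ]
 [281.6289   266.4175  ]]
origin [0.50100429 0.12465231] deg 12.577449876000534 res mm [[-1.1, 0.8], [0.5, 0.6], [0.3, -0.7], [0.3, -0.7]]
seat [0.47172422 0.11811954]
(302, 126) [-0.05763105  0.05947352]
(361, 126) [-0.00162801  0.05972555]
(331, 127) [-0.03018567  0.05841492]
(303, 240) [-0.05786422 -0.05322736]
(359, 238) [-0.00153436 -0.05131756]
(331, 232) [-0.02980817 -0.04497511]
fence top [array([-0.0538, -0.0723]), array([-0.0072, -0.0726])]
pad y=0: 0.17195750327251025 0.020092299830254567
pad y=0: 0.21125661913559296 0.03803492529839764
pad y=0: 0.07786674534078465 0.2348819730586632
pad y=0: 0.06374879701184474 0.22251079549901137
pad y=0: 0.11330907117206347 0.1607009064953161
```

```bash
python3 -m crank '[[-0.1,-0.02,0,0.05,1],[-0.22,-0.04,0,0.1,1],[-0.35,-0.06,0,0.15,1],[-0.5,-0.08,0,0.2,1],[-0.62,-0.1,0,0.25,1],[-0.75,-0.13,0,0.3,1],[-0.87,-0.15,0,0.35,1],[-0.9,-0.156,0,0.4,1]]'
python3 -m crank '[[-0.04,0.1,0,0.05,1],[-0.1,0.22,0.05,0.1,1],[-0.18,0.35,0.1,0.15,1],[-0.26,0.5,0.2,0.2,1],[-0.34,0.62,0.3,0.25,1],[-0.4,0.75,0.4,0.3,1],[-0.425,0.8,0.4,0.35,1],[-0.425,0.8,0.4,0.382,1]]'
python3 -m crank '[[0,0,0,0,1],[0,0,0,0,1],[0,0,0,0,1],[0,0,0,0,1],[0,0,0,0,1],[0,0,0,0,1],[0,0,0,0,1],[0,0,0,0,1]]'
python3 - <<'E'
from h import *
import pickle
c=snap('wrist','w2');pickle.dump(c,open('w2.pkl','wb'));st()
E
```

```text
time: 3.2
tcp_pos: [0.4702, -0.0819, 0.2822]
tool_rot: [-0.0, 0.965, 0.262, -0.0]
force: [-1.0, 0.1, 0.3]
grip_width: 1.002
grip_force: 0.0
time: 4.2
tcp_pos: [0.4791, -0.2622, 0.2015]
tool_rot: [-0.0, 0.945, -0.327, -0.001]
force: [0.4, 0.8, -0.2]
grip_width: 1.0
grip_force: 0.0
time: 5.2
tcp_pos: [0.4784, -0.2634, 0.2023]
tool_rot: [-0.0, 0.945, -0.326, 0.0]
force: [0.1, -0.1, 0.0]
grip_width: 0.998
grip_force: 0.0
t 5.25 tcp [ 0.4784 -0.2633  0.2023] 
 [[ 0.787 -0.617 -0.   ]
 [-0.617 -0.787 -0.   ]
 [-0.     0.    -1.   ]] 
F [0.2 0.3 0.3] w 1.000464535036228 gf 0.0 q [-0.243  0.561  0.907  1.89  -0.538  0.956 -1.322]
```

View pics/w2.png

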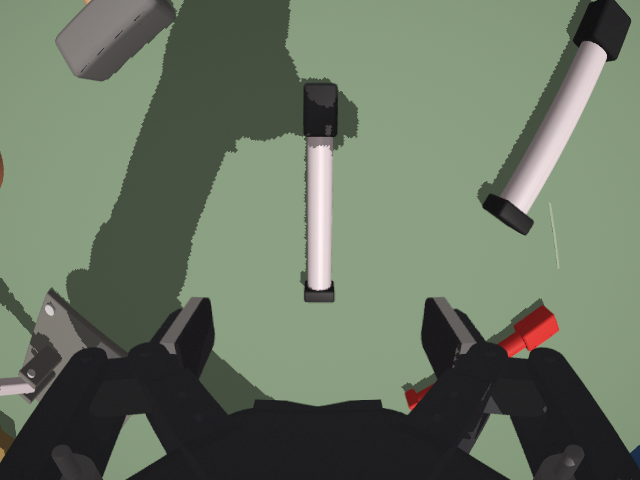

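The wrist view shows the tube nearly vertical between the pads. Its bare part runs from (320,138) to (319,288), with the long end at the top (320,84).

Run:
```python
from h import *
import pickle
c=pickle.load(open('w2.pkl','rb'));f=c['frame'].astype(int)
m=(f.min(2)>150)&(f[:,:,0]>f[:,:,1]);m[:,:290]=0;m[:,350:]=0;m[:120]=0;m[310:]=0
pts=[]
for v in(160,180,200,220,240,260,275):
    x=np.where(m[v])[0];pts.append(((x.min()+x.max())/2,v,len(x)))
print(pts)
W=np.array([onz(c,u,v,.018,True)[:2] for u,v,_ in pts]);vx,vy,x0,y0=cv2.fitLine(W.astype(np.float32),2,0,.01,.01).ravel()
d=np.array([vx,vy]);d*=np.sign(d[0]);print('dir deg',np.degrees(np.arctan2(d[1],d[0])))
rows=np.where(m.any(1))[0];print(rows.min(),rows.max())
A=onz(c,319,rows.max()+.5,.022,True)[:2];B=onz(c,320,rows.min()-.5,.022,True)[:2]
print(A,B,np.linalg.norm(A-B),'mid',(A+B)/2,'line pt at mid',W.mean(0)+d*(((A+B)/2-W.mean(0))@d))
t=np.array([.4784,-.2633]);print('offset tool x,y mm of line mid', ((A+B)/2-t)@[.787,-.617]*1e3,(W.mean(0)-t)@[-.617,-.787]*1e3)
```

```text
[(np.float64(320.5), 160, 24), (np.float64(320.0), 180, 23), (np.float64(320.0), 200, 23), (np.float64(320.0), 220, 23), (np.float64(320.0), 240, 23), (np.float64(319.5), 260, 22), (np.float64(319.5), 275, 22)]
dir deg -38.393013
145 290
[ 0.42151109 -0.21976811] [ 0.52486571 -0.30163347] 0.13184882921242655 mid [ 0.4731884  -0.26070079] line pt at mid [ 0.47293994 -0.26101435]
offset tool x,y mm of line mid -5.705239472883761 1.5683056823975974
```

```bash
python3 -m crank '[[0.015,0.0075,0.15,0,1],[0.015,0.0075,0.35,0,1],[0.015,0.0075,0.55,0,1],[0.015,0.0075,0.72,0,1],[0.015,0.0075,0.85,0,1],[0.015,0.0075,0.92,0,1],[0.015,0.0075,0.94,0,1],[0.015,0.0075,0.94,0,1]]'
python3 -m crank '[[0,0,0,0,0],[0,0,0,0,-0.5],[0,0,0,0,-1],[0,0,0,0,-1],[0,0,0,0,-1],[0,0,0,0,-1],[0,0,0,0,-1],[0,0,0,0,-1]]'
```

```text
time: 6.25
tcp_pos: [0.4802, -0.2667, 0.0149]
tool_rot: [0.0, 0.945, -0.326, 0.0]
force: [0.3, 0.5, 0.2]
grip_width: 0.999
grip_force: 0.0
time: 7.25
tcp_pos: [0.48, -0.2665, 0.0148]
tool_rot: [-0.0, 0.945, -0.327, 0.0]
force: [-1.2, 1.2, 5.6]
grip_width: 0.23
grip_force: 58.4
```

```bash
python3 -m crank '[[0,0,-0.05,0,-1],[0,0,-0.15,0,-1],[0,0,-0.3,0,-1],[0,0,-0.5,0,-1],[0,0,-0.7,0,-1],[0,0,-0.85,0,-1],[0,0,-0.95,0,-1],[0,0,-0.95,0,-1]]'
python3 -m crank '[[-0.04,-0.05,0,-0.04,-1],[-0.12,-0.15,0,-0.09,-1],[-0.22,-0.26,0,-0.14,-1],[-0.32,-0.39,0,-0.19,-1],[-0.42,-0.51,0,-0.24,-1],[-0.52,-0.62,0,-0.3,-1],[-0.6,-0.72,0,-0.35,-1],[-0.62,-0.75,0,-0.4,-1]]'
python3 -m crank '[[0.06,-0.1,0,-0.05,-1],[0.14,-0.22,0,-0.1,-1],[0.22,-0.35,0,-0.15,-1],[0.3,-0.48,0,-0.2,-1],[0.38,-0.6,0,-0.25,-1],[0.46,-0.72,0,-0.3,-1],[0.51,-0.81,0,-0.35,-1],[0.52,-0.825,0,-0.382,-1]]'
python3 -m crank '[[0,0,0,0,-1],[0,0,0,0,-1],[0,0,0,0,-1],[0,0,0,0,-1],[0,0,0,0,-1],[0,0,0,0,-1],[0,0,0,0,-1],[0,0,0,0,-1]]'
python3 - <<'E'
from h import *
import pickle
c=snap('wrist','w3');pickle.dump(c,open('w3.pkl','wb'));st()
E
```

```text
time: 8.25
tcp_pos: [0.4804, -0.2666, 0.2056]
tool_rot: [-0.0, 0.945, -0.326, 0.001]
force: [-0.7, -0.2, -3.3]
grip_width: 0.234
grip_force: 59.0
time: 9.25
tcp_pos: [0.4738, -0.0696, 0.203]
tool_rot: [-0.001, 0.955, 0.295, -0.001]
force: [0.3, -0.8, -1.9]
grip_width: 0.235
grip_force: 59.1
time: 10.25
tcp_pos: [0.4679, 0.1247, 0.203]
tool_rot: [-0.001, 0.622, 0.783, -0.001]
force: [-0.2, -0.7, -1.9]
grip_width: 0.234
grip_force: 59.1
time: 11.25
tcp_pos: [0.4692, 0.1231, 0.2043]
tool_rot: [0.0, 0.625, 0.781, 0.0]
force: [-1.0, -0.2, -2.7]
grip_width: 0.236
grip_force: 59.1
t 11.3 tcp [0.4692 0.1231 0.2043] 
 [[-0.219  0.976  0.   ]
 [ 0.976  0.219  0.   ]
 [ 0.     0.    -1.   ]] 
F [-0.7 -0.3 -2.8] w 0.231632304268716 gf 59.09369230270386 q [-0.598  0.314  0.298  2.015 -0.123  0.829 -0.009]
```

View pics/w3.png

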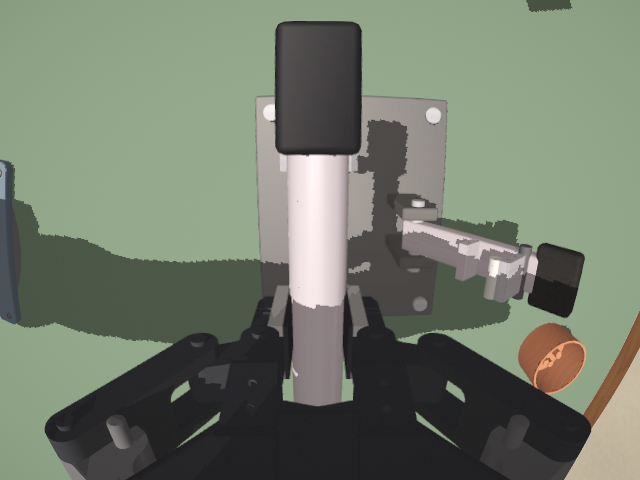

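The wrist view shows the tube gripped, with the black/bare junction at row 153 and axis column 318. The cradle corners are at (256,97), (447,100) and (432,316), and the long end points to cradle +y.

Run:
```python
from h import *
import pickle
c=pickle.load(open('w3.pkl','rb'));t=np.array([.4692,.1231]);X=np.array([-.219,.976]);Y=np.array([.976,.219])
tl=lambda u,v,z:(lambda w:np.round([(w-t)@X*1e3,(w-t)@Y*1e3],1))(onz(c,u,v,z,True)[:2])
za=.2035
print('junction near top edge (+68)',tl(318,153,za+.014),'far top edge(+113)',tl(318,23,za+.014))
print('corners top near',tl(279,150,za+.014),tl(360,150,za+.014),'far',tl(277,27,za+.014),tl(361,27,za+.014))
for v in(170,200,230,260,290): 
    f=c['frame'][v].astype(int);x=np.where((f.min(1)>140)&(np.abs(np.arange(640)-318)<45))[0]
    print(v,x.min(),x.max(),tl(x.min(),v,za+.005),tl(x.max(),v,za+.005))
P=np.array([(256,97),(447,100),(432,316)],np.float32).reshape(-1,1,2)
g=cv2.cvtColor(c['frame'],cv2.COLOR_RGB2GRAY)
P=cv2.cornerSubPix(g,P,(4,4),(-1,-1),(3,50,.01)).reshape(-1,2);print(P)
W=np.array([onz(c,u,v,.012,True)[:2] for u,v in P])
Rm,o=fit(np.array([(-85,110),(85,110),(85,-100)])/1e3,W);s=Rm@[-.03,0]+o
print('seat',s,'rel tool',(s-t)@X*1e3,(s-t)@Y*1e3)
```

```text
junction near top edge (+68) [65.6  0.6] far top edge(+113) [108.4   0.5]
corners top near [ 66.7 -11.9] [66.7 14. ] far [107.3 -12.5] [107.3  14.2]
170 274 356 [ 59.3 -14.7] [59.3 13.7]
200 274 362 [ 48.6 -14.9] [48.7 16.1]
230 274 362 [ 37.7 -15.2] [37.7 16.4]
260 274 344 [ 26.2 -15.6] [26.2 10.2]
290 290 343 [ 14.1 -10. ] [14.1 10.1]
[[255.87334  96.77148]
 [446.8703  100.64545]
 [430.08386 314.27042]]
origin [0.5008169  0.12430848] deg 12.605236492599069 res mm [[-1.1, 0.5], [0.3, 0.2], [0.8, -0.7]]
seat [0.47153999 0.1177615 ] rel tool -5.7228308580075185 1.114700734572952
```

```bash
python3 -m crank '[[-0.0125,0.0035,0.08,0,-1],[-0.0125,0.0035,0.2,0,-1],[-0.0125,0.0035,0.35,0,-1],[-0.0125,0.0035,0.48,0,-1],[-0.0125,0.0035,0.6,0,-1],[-0.0125,0.0035,0.68,0,-1],[-0.0125,0.0035,0.72,0,-1],[-0.0125,0.0035,0.73,0,-1]]'
python3 -m crank '[[0,0,0.005,0,-1],[0,0,0.01,0,-1],[0,0,0.015,0,-1],[0,0,0.02,0,-1],[0,0,0.025,0,-1],[0,0,0.03,0,-1],[0,0,0.03,0,-1],[0,0,0.03,0,-1]]'
python3 - <<'E'
from h import *
snap('side','s1');c=snap('wrist','w4');st()
E
```

```text
time: 12.3
tcp_pos: [0.4705, 0.1208, 0.0581]
tool_rot: [-0.0, 0.625, 0.781, -0.0]
force: [-0.0, 0.3, -2.3]
grip_width: 0.23
grip_force: 59.1
time: 13.3
tcp_pos: [0.4704, 0.1208, 0.0523]
tool_rot: [0.0, 0.625, 0.781, -0.0]
force: [0.0, -1.5, -3.1]
grip_width: 0.234
grip_force: 59.1
t 13.4 tcp [0.4704 0.1208 0.0523] 
 [[-0.219  0.976  0.   ]
 [ 0.976  0.219 -0.   ]
 [-0.     0.    -1.   ]] 
F [-0.5 -0.6 -2.1] w 0.2360603405270545 gf 59.07509744167328 q [-0.508  0.587  0.205  2.088 -0.242  0.488  0.099]
```

Still hanging free; lower gently a little more.

```bash
python3 -m crank '[[0,0,0.003,0,-1],[0,0,0.006,0,-1],[0,0,0.009,0,-1],[0,0,0.012,0,-1],[0,0,0.015,0,-1],[0,0,0.015,0,-1],[0,0,0.015,0,-1],[0,0,0.015,0,-1]]'
```

```text
time: 14.4
tcp_pos: [0.4707, 0.1209, 0.0505]
tool_rot: [-0.0, 0.625, 0.781, 0.0]
force: [-5.0, -1.3, 16.3]
grip_width: 0.233
grip_force: 61.3
```

View pics/w4.png

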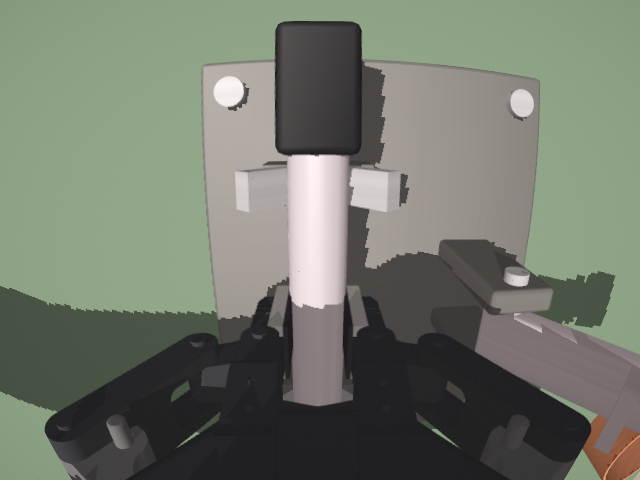

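The wrist view shows the tube in the far notch with about 6 mm between the notch and the black end. The 16 N reaction says it is seated, so I release to half opening and rise.

```bash
python3 -m crank '[[0,0,-0.005,0,-0.8],[0,0,-0.005,0,-0.6],[0,0,-0.005,0,-0.4],[0,0,-0.005,0,-0.2],[0,0,-0.005,0,0],[0,0,-0.005,0,0],[0,0,-0.005,0,0],[0,0,-0.005,0,0]]'
python3 -m crank '[[0,0,-0.05,0,0],[0,0,-0.15,0,0],[0,0,-0.3,0,0],[0,0,-0.45,0,0],[0,0,-0.6,0,0],[0,0,-0.75,0,0],[0,0,-0.85,0,0],[0,0,-0.85,0,0]]'
python3 - <<'E'
from h import *
import pickle
c=snap('wrist');d=snap('side');pickle.dump((c,d),open('w5.pkl','wb'))
cv2.imwrite('pics/w5.png',np.hstack([cv2.resize(c['frame'][:,:,::-1],(480,360)),cv2.resize(d['frame'][130:260,240:355,::-1],(318,360))]));st()
E
```

```text
time: 15.4
tcp_pos: [0.4704, 0.1208, 0.0503]
tool_rot: [0.0, 0.625, 0.781, 0.0]
force: [-0.6, -0.5, -0.4]
grip_width: 0.504
grip_force: 0.0
time: 16.4
tcp_pos: [0.4714, 0.1211, 0.2221]
tool_rot: [0.001, 0.625, 0.781, 0.002]
force: [-0.6, -0.2, 0.2]
grip_width: 0.496
grip_force: 0.0
t 16.5 tcp [0.47   0.1208 0.2201] 
 [[-0.219  0.976 -0.   ]
 [ 0.976  0.219  0.   ]
 [ 0.    -0.    -1.   ]] 
F [0.1 0.  0.1] w 0.495160735422638 gf 0.0 q [-0.608  0.292  0.315  2.    -0.117  0.867 -0.009]
```

View pics/w5.png

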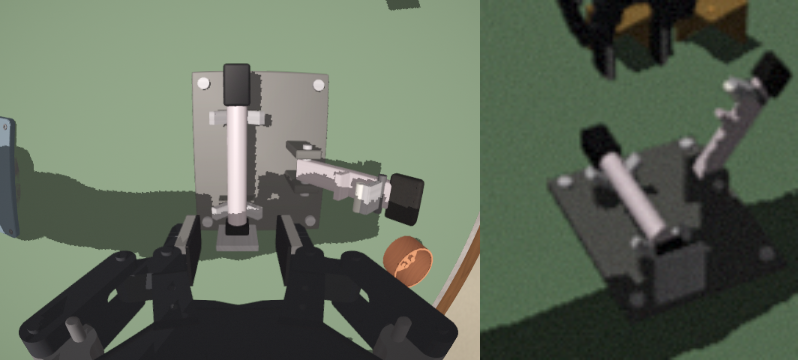

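The tube lies in both notches, short end at the fence and long end away from it. Next I triangulate the clamp pad and check the seating numerically.

Run:
```python
from h import *
import pickle
w5,s5=pickle.load(open('w5.pkl','rb'))
V=[(pickle.load(open('w1.pkl','rb')),1,(519,212)),(w5,1,(403*4/3,200*4/3)),(pickle.load(open('a.pkl','rb'))['top'],0,(237,199.5)),(s5,0,(240+289/318*115-240*0+(0),130+74/360*130))]
V[3]=(s5,0,(240+(769-480)/318*115,130+74/360*130))
A=np.zeros((3,3));b=np.zeros(3);rs=[]
Rm=R.from_euler('z',12.6,degrees=True).as_matrix();o0=np.array([.5009,.1243,0])
for c,fi,(u,v) in V:
    o,d=ray(c,u,v,fi);d/=np.linalg.norm(d);Q=np.eye(3)-np.outer(d,d);A+=Q;b+=Q@o;rs.append((o,d,Q))
p=np.linalg.solve(A,b);print(p,'res mm',[round(1e3*np.linalg.norm(Q@(p-o)),1) for o,d,Q in rs])
q=Rm.T@(p-o0);print('cradle',q,'r',np.hypot(q[0]-.045,q[2]-.067),'th',np.arctan2(q[2]-.067,.045-q[0]))
# tube junctions in w5: far (237,105), near ~(237,213) scaled
for u,v,z in[(237,105,.064),(237,213,.061)]: print('junction',Rm.T@(onz(w5,u*4/3,v*4/3,z,True)-o0))
c=V[2][0];print('tin',onz(c,301,144,.03))
for x,z in[(.156,.16),(.165,.16)]: print(Rm@[x,0,z]+o0)
```

```text
[0.60876518 0.1488934  0.16106859] res mm [np.float64(2.2), np.float64(0.9), np.float64(1.7), np.float64(1.8)]
cradle [0.11063232 0.00047105 0.16106859] r 0.11470179537586088 th 2.1799817807293875
junction [-0.02969359  0.06889515  0.064     ]
junction [-0.02965135 -0.05231268  0.061     ]
tin [0.77898114 0.01879202 0.03      ]
[0.65314301 0.15833035 0.16      ]
[0.66192627 0.16029363 0.16      ]
```

Tube is within about 1 mm of the seat, and the clamp angle is about 2.18 rad. Now I shut the gripper, go over the clamp arm and come down behind it.

```bash
python3 -m crank '[[-0.016,0.05,-0.1,0,-1],[-0.016,0.15,-0.15,0,-1],[-0.016,0.3,-0.15,0,-1],[-0.016,0.45,-0.15,0,-1],[-0.016,0.6,-0.15,0,-1],[-0.016,0.75,-0.15,0,-1],[-0.016,0.88,-0.15,0,-1],[-0.016,0.955,-0.15,0,-1]]'
python3 -m crank '[[0,0,0,0,-1],[0,0,0.08,0,-1],[0,0,0.16,0,-1],[0,0,0.25,0,-1],[0,0,0.35,0,-1],[0,0,0.42,0,-1],[0,0,0.45,0,-1],[0,0,0.45,0,-1]]'
python3 - <<'E'
from h import *
c=snap('side','s2');d=snap('wrist')
cv2.imwrite('pics/s2.png',np.hstack([cv2.resize(d['frame'][:,:,::-1],(480,360)),cv2.resize(c['frame'][80:280,240:420,::-1],(320,360))]));s,m=st()
print(R.from_euler('z',-12.6,degrees=True).apply(np.array(s['tcp_pos'])-[.5009,.1243,0]))
E
```

```text
time: 17.5
tcp_pos: [0.6578, 0.1595, 0.2483]
tool_rot: [-0.001, 0.625, 0.781, -0.001]
force: [0.4, -0.2, 0.1]
grip_width: 0.002
grip_force: 0.0
time: 18.5
tcp_pos: [0.6574, 0.1595, 0.16]
tool_rot: [-0.0, 0.625, 0.781, -0.0]
force: [0.6, -0.4, -0.4]
grip_width: 0.002
grip_force: 0.0
t 18.6 tcp [0.658  0.1596 0.161 ] 
 [[-0.219  0.976  0.001]
 [ 0.976  0.219  0.   ]
 [-0.     0.001 -1.   ]] 
F [-0.1 -0.3  0.4] w -0.0008446272536397396 gf 0.0 q [-0.495  0.683  0.29   1.537 -0.224  0.953  0.085]
[1.61006816e-01 1.56918271e-04 1.60964802e-01]
```

View pics/s2.png

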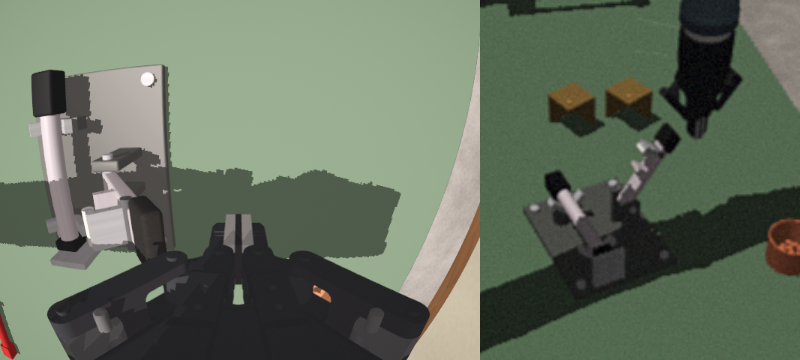

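The fingers are behind the leaning arm, clear of it. I pull it over towards cradle −x.

```bash
python3 -m crank '[[0,-0.06,0,0,-1],[0,-0.12,0,0,-1],[0,-0.18,0,0,-1],[0,-0.24,0,0,-1],[0,-0.3,0,0,-1],[0,-0.36,0,0,-1],[0,-0.42,0,0,-1],[0,-0.48,0,0,-1]]'
python3 -m crank '[[0,-0.03,0,0,-1],[0,-0.07,0,0,-1],[0,-0.11,0,0,-1],[0,-0.15,0,0,-1],[0,-0.18,0.01,0,-1],[0,-0.21,0.02,0,-1],[0,-0.24,0.03,0,-1],[0,-0.27,0.05,0,-1]]'
python3 - <<'E'
from h import *
c=snap('side','s3');d=snap('wrist')
cv2.imwrite('pics/s3.png',np.hstack([cv2.resize(d['frame'][:,:,::-1],(480,360)),cv2.resize(c['frame'][80:280,240:420,::-1],(320,360))]));s,m=st()
print(R.from_euler('z',-12.6,degrees=True).apply(np.array(s['tcp_pos'])-[.5009,.1243,0]))
E
```

```text
time: 19.6
tcp_pos: [0.5727, 0.1405, 0.1687]
tool_rot: [0.006, 0.625, 0.781, 0.009]
force: [7.0, 2.2, 47.1]
grip_width: -0.005
grip_force: 24.5
time: 20.6
tcp_pos: [0.5105, 0.1265, 0.1498]
tool_rot: [-0.0, 0.625, 0.781, -0.0]
force: [-0.3, -0.6, 0.7]
grip_width: -0.0
grip_force: 0.5
t 20.7 tcp [0.5097 0.1263 0.1495] 
 [[-0.219  0.976 -0.002]
 [ 0.976  0.219 -0.001]
 [-0.    -0.002 -1.   ]] 
F [ 0.3 -0.  -0. ] w 0.0015678025988941373 gf 0.0 q [-0.56   0.467  0.294  1.955 -0.193  0.748  0.067]
[9.02831625e-03 7.22602394e-05 1.49455512e-01]
```

View pics/s3.png

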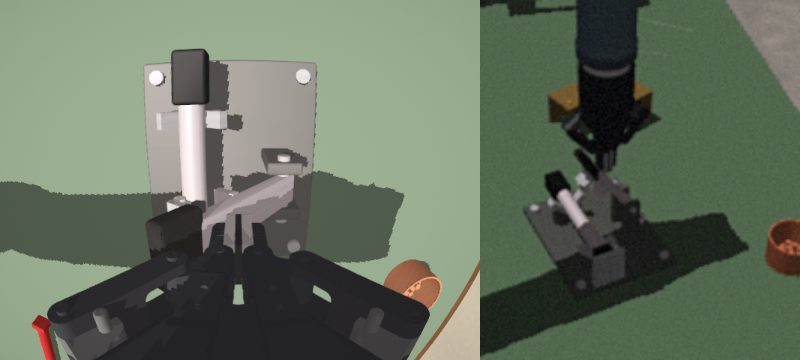

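The wrist view shows the arm past vertical, leaning over the tube with the pad near (175,230). The fingers are free and on its hinge side. I follow it over and press down.

```bash
python3 -m crank '[[0,-0.03,0,0,-1],[0,-0.06,0,0,-1],[0,-0.1,0.01,0,-1],[0,-0.14,0.02,0,-1],[0,-0.17,0.03,0,-1],[0,-0.2,0.04,0,-1],[0,-0.22,0.05,0,-1],[0,-0.24,0.06,0,-1]]'
python3 -m crank '[[0,-0.02,0.01,0,-1],[0,-0.04,0.03,0,-1],[0,-0.06,0.05,0,-1],[0,-0.08,0.07,0,-1],[0,-0.1,0.09,0,-1],[0,-0.11,0.11,0,-1],[0,-0.12,0.13,0,-1],[0,-0.13,0.14,0,-1]]'
python3 - <<'E'
from h import *
s,m=st();print(R.from_euler('z',-12.6,degrees=True).apply(np.array(s['tcp_pos'])-[.5009,.1243,0]))
E
```

```text
time: 21.7
tcp_pos: [0.4641, 0.1161, 0.1382]
tool_rot: [0.0, 0.625, 0.781, 0.0]
force: [1.1, 0.1, -0.9]
grip_width: 0.001
grip_force: 0.2
time: 22.7
tcp_pos: [0.4387, 0.1104, 0.11]
tool_rot: [-0.0, 0.625, 0.781, -0.0]
force: [0.5, -0.5, 0.3]
grip_width: -0.003
grip_force: 0.1
t 22.7 tcp [0.4387 0.1104 0.11  ] 
 [[-0.219  0.976 -0.   ]
 [ 0.976  0.219 -0.   ]
 [-0.    -0.    -1.   ]] 
F [ 0.5 -0.5  0.3] w -0.003372531997228772 gf 0.13181630426117863 q [-0.57   0.434  0.271  2.155 -0.208  0.577  0.073]
[-6.36939202e-02  4.42326013e-05  1.10020495e-01]
```

```bash
python3 -m crank '[[0,0,0.015,0,-1],[0,0,0.03,0,-1],[0,0,0.045,0,-1],[0,0,0.06,0,-1],[0,0,0.07,0,-1],[0,0,0.08,0,-1],[0,0,0.09,0,-1],[0,0,0.09,0,-1]]'
python3 -m crank '[[0,0,0.01,0,-1],[0,0,0.02,0,-1],[0,0,0.03,0,-1],[0,0,0.035,0,-1],[0,0,0.04,0,-1],[0,0,0.045,0,-1],[0,0,0.045,0,-1],[0,0,0.045,0,-1]]'
```

```text
time: 23.7
tcp_pos: [0.4389, 0.1105, 0.0922]
tool_rot: [0.0, 0.625, 0.781, -0.0]
force: [0.3, 0.5, 0.3]
grip_width: 0.002
grip_force: 0.0
time: 24.7
tcp_pos: [0.4389, 0.1105, 0.0836]
tool_rot: [-0.0, 0.625, 0.781, 0.0]
force: [-1.5, -0.4, 5.7]
grip_width: -0.002
grip_force: 3.1
```

```bash
python3 -m crank '[[0,0,0.005,0,-1],[0,0,0.01,0,-1],[0,0,0.012,0,-1],[0,0,0.014,0,-1],[0,0,0.016,0,-1],[0,0,0.016,0,-1],[0,0,0.016,0,-1],[0,0,0.016,0,-1]]'
python3 -c "
from h import *
import pickle
pickle.dump((snap('side','s4'),snap('top','t4'),snap('wrist','w6')),open('e.pkl','wb'));st()"
```

```text
time: 25.7
tcp_pos: [0.439, 0.1105, 0.0827]
tool_rot: [-0.001, 0.625, 0.78, 0.0]
force: [-11.2, -2.6, 44.7]
grip_width: 0.005
grip_force: 22.5
t 25.85 tcp [0.439  0.1105 0.0827] 
 [[-0.218  0.976 -0.   ]
 [ 0.976  0.218  0.002]
 [ 0.002 -0.    -1.   ]] 
F [-11.3  -3.3  45. ] w -0.001894777190068569 gf 22.53520112601109 q [-0.545  0.49   0.244  2.163 -0.237  0.513  0.098]
```

```bash
python3 -m crank '[[0,0,-0.02,0,-1],[0,0,-0.08,0,-1],[0,0,-0.2,0,-1],[0,0,-0.35,0,-1],[0,0,-0.5,0,-1],[0,0,-0.65,0,-1],[0,0,-0.75,0,-1],[0,0,-0.75,0,-1]]'
python3 -m crank '[[-0.05,0,0,0,-1],[-0.12,0,0,0,-1],[-0.2,0,0,0,-1],[-0.25,0,0,0,-1],[-0.25,0,0,0,-1],[-0.25,0,0,0,-1],[-0.25,0,0,0,-1],[-0.25,0,0,0,-1]]'
python3 - <<'E'
from h import *
import pickle
s,m=st();c=snap('wrist','w7')
Rz=R.from_euler('z',12.6,degrees=True);o0=np.array([.5009,.1243,0])
M=R.from_rotvec(np.ravel(c['rvec'])).as_matrix()
def pf(P):
    p=M@(Rz.apply(P)+o0)+np.ravel(c['tvec']);r=np.hypot(p[0],p[1]);t=np.arctan2(r,p[2]);return c['cx']+c['fx']*t*p[0]/r,c['cy']+c['fy']*t*p[1]/r
u,v=pf([-.07,0,.073]);print('expected pad centre',u,v)
f=c['frame'].astype(int)
dark=((f.max(2)<60)).astype(np.uint8)
u0,u1,v0,v1=int(u)-55,int(u)+55,int(v)-60,int(v)+60
n,l,st_,ce=cv2.connectedComponentsWithStats(dark[v0:v1,u0:u1]);k=l[60,55]
print('blob',st_[k]+np.array([u0,v0,0,0,0]) if k else 'none',ce[k]+[u0,v0])
for th in(0,.15,.3):
    E=[pf([.045-r*np.cos(th)+.006*np.sin(th),y,.067+r*np.sin(th)+.006*np.cos(th)]) for r in(.100,.130) for y in(-.02,.02)]
    print(th,np.round(E,1).tolist())
# junctions of tube
col=[pf([-.03,y,.061]) for y in(.068,.060,-.060,-.068)];print(np.round(col,1).tolist())
uc=int(col[0][0]);print('long junction profile',f[int(col[0][1])-12:int(col[0][1])+13,uc].max(1))
print(f[int(v),int(u)-40:int(u)+45:4].max(1))
E
```

```text
time: 26.85
tcp_pos: [0.4398, 0.1108, 0.2315]
tool_rot: [0.001, 0.625, 0.781, 0.001]
force: [0.2, -0.3, -0.8]
grip_width: -0.0
grip_force: 0.0
time: 27.85
tcp_pos: [0.4498, 0.0621, 0.2301]
tool_rot: [-0.0, 0.625, 0.781, 0.0]
force: [-0.4, 0.4, 0.2]
grip_width: -0.004
grip_force: 0.0
t 27.85 tcp [0.4498 0.0621 0.2301] 
 [[-0.22   0.976 -0.   ]
 [ 0.976  0.22   0.   ]
 [ 0.    -0.    -1.   ]] 
F [-0.4  0.4  0.2] w -0.003858282217238502 gf 0.0 q [-0.563  0.223  0.376  2.066 -0.107  0.871  0.095]
expected pad centre 308.5593639482909 160.33151314747937
blob none [307.45225861 159.45141499]
0 [[327.7, 185.7], [328.0, 134.8], [289.6, 185.7], [289.1, 134.9]]
0.15 [[330.9, 188.6], [331.4, 135.0], [290.8, 189.6], [290.3, 135.2]]
0.3 [[337.6, 191.8], [338.2, 135.4], [296.5, 193.9], [296.1, 135.4]]
[[359.1, 76.6], [359.1, 86.2], [356.5, 230.8], [356.2, 239.8]]
long junction profile [ 62  63  63  64  64  64  63  64  63  51  41  34 182 255 255 255 255 255
 255 255 255 255 255 255 254]
[169 169 169 169 169 169  62  66  68  66  65  67  67  68 222 255 255 255
 254 253 253 252]
```

Run:
```python
import cv2,numpy as np
f=cv2.imread('pics/w7.png').max(2).astype(int)
print('row160 u280-340',f[160,280:340])
for u in(300,308,315):
    x=np.where(f[110:215,u]<100)[0]+110;print(u,x.min(),x.max(),len(x))
print(f[120:200,308])
```

```text
row160 u280-340 [169 169 169 169 169 169 169 169 169 157  78  61  62  64  68  67  66  66
  66  68  68  67  68  67  66  65  66  66  65  66  68  68  67  67  69  70
  67  67  67  68  68  69  69  68 222 255 255 255 255 255 255 255 255 255
 255 255 255 255 255 254]
300 135 184 50
308 135 184 50
315 135 184 50
[166 166 166 165 165 165 163 163 164 163 163 163 164 164 159  48  62  64
  67  67  66  68  67  67  66  66  65  67  68  68  67  68  68  67  67  67
  66  66  67  66  65  66  67  68  68  65  66  66  67  67  67  67  67  67
  66  67  66  66  66  67  67  69  65  59  51 129 156 156 156 157 156 156
 156 156 156 155 155 154 154 154]
```

The pad outline matches the closed arm (θ≈0: 289.5 px measured against 289.3 expected, height 50.3 px against 50.9). It stayed home after I let go, the tube is on its seat and the robot is clear.

```bash
python3 -c "
from bench import sign_off
print(sign_off())"
```

```text
the job is handed in; nothing more can be done
None
```

The tube was laid in both notches with its long end away from the fence, the clamp measured fully home on it after I let go, and the job is handed in at about 28 s; the verdict was not shown, and the one risk I saw is a brief 47 N on the wrist sensor while swinging the clamp over, against the 40 N limit if the gripper body took it.

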